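# Try out the second-hand blender: set speed, mesh the cup and hold it down

### The job

Try out the red second-hand blender: first turn its speed dial clockwise until the white pointer lines up with the orange mark, and leave it there. Then take the blue-grey cup and fit it upright into the drive socket, black coupling down, turned so that its four splines mesh, push it fully home against the spring, and finish while still holding it pressed down (the spring lifts it if you let go). Leave the tub of screws, the screwdriver and the tape measure where they are.

Things in the scene. Friction and masses are not known exactly. Their poses are not given: they have to be found in the camera images.
- base: Red blender motor base, fixed to the table, a block 150 (x) by 240 (y) by 65 mm high (flat deck at 65 mm). Origin: centre of its underside. In its frame the speed dial's axis stands at y = -60 mm and the drive socket's axis at y = +60 mm, both at x = 0.
- dial (a joint): Angle of the speed dial (rad). Grows as the dial is turned clockwise seen from above; stops at 0 and 3.0. Stays where it is left (friction about 0.05 N m). At the start the orange mark lies 0.6 to 1.4 rad clockwise of the pointer.
- dial_grip (a point): Point on the dial's vertical axis at pinching height, 97 mm above the table. Black dial: disc of 44 mm diameter, its top 77 mm above the table, with an upright bar grip on it 42 mm long, 14 mm wide, top at 107 mm. Its x axis runs along the bar towards the white pointer; pinch the bar across its 14 mm.
- dial_tip (a point): Tip of the dial's white pointer, 34 mm from the dial's axis; turns with the dial.
- mark_tick (a point): The orange mark on the black scale ring round the dial, 34 mm from the dial's axis; its bearing differs from run to run, fixed during a run. The dial is set when dial_tip stands over it (seen from above).
- cup: Loose cup, about 0.25 kg, upright on its black coupling stem. Origin: centre of the stem's foot; z up. Stem 30 mm long: core of 28 mm diameter with four splines along own +x, -x, +y, -y, 8 mm wide, reaching 20 mm from the axis, feet rounded (4 mm). Black flange of 68 mm diameter from 30 to 37 mm (underside = shoulder).
- cup_grip (a point): Point on the cup's axis 92 mm above its origin, a good height to grip: the cup above the flange is a blue-grey closed cylinder of 50 mm diameter from 37 to 115 mm. A white cross on its top and white stripes down its sides stand in line with the splines.
- drive: Drive socket: fixed black turret on the base's deck, 76 mm outer diameter, 35 mm high, stopped at some turn of its own. Origin: centre of its underside; z up. Slots for the splines, 11.4 mm wide, lie along its own +x, -x, +y, -y (white ticks on the rim). They leave 1.7 mm and about 0.08 rad either way; any quarter turn fits. Fully home, the cup's origin is 5 mm above this origin.
- drive_rim (a point): Centre of the socket's mouth, level with the rim, 100 mm above the table. Below: lead-in narrowing from 54 to 44 mm diameter in 5 mm, bore of 44 mm down to 13 mm, then four aluminium teeth with the slots and a 31 mm core hole between. Off the slots the splines rest on the teeth, shoulder 17 mm above the rim; in line, the cup slides down until its shoulder meets the rim.
- ejector (a joint): Travel (m) of the brass spring plunger in the socket, 0 when up, 0.0165 when the cup is fully home. The stem's foot meets it just below the tops of the teeth; it pushes up with 3 N at first, about 10 N at the end. The cup's weight alone does not press it home, and let go the cup rises by more than 10 mm.
- tub: Bystander: white tub with screws, 90 mm diameter, 110 mm high, loose. Origin: centre of its underside.
- driver: Bystander: screwdriver with a blue handle lying on the table, about 200 mm long, along its own x, loose.
- tape: Bystander: yellow tape measure, 65 by 40 by 62 mm, loose. Origin: centre of its underside.
Mind the look-alikes: they are no part of the job. Leave any pink look-alike of the cup alone.

How it is judged:
On the way, in this order (a step that is already met when the one before it is completed fails the run):
1. the dial's pointer is on the orange mark (horizontal distance between dial_tip and mark_tick below 0.005 m), for 0.3 s.
2. the cup is meshed and pressed fully home in the drive socket (z of cup in the frame of drive below 0.0075 m and horizontal distance between cup and drive below 0.004 m and angle between cup's own z axis and vertical below 0.08 rad and contact force between the fingers and cup above 3 N), for 0.3 s.
At the end, for the whole second after the job is handed in: The fingers still hold the cup (over 3 N) pressed down in the drive socket: upright within 0.08 rad, axes within 4 mm, shoulder within 2.5 mm of the rim; and the dial's pointer tip is within 5 mm (about 8 degrees) of the orange mark. All this through the last second (all of step 2 and horizontal distance between dial_tip and mark_tick below 0.005 m); the arm keeps its last pose, push and grip.
It fails at once if the tub of screws is moved by more than 30 mm (distance of tub from where it was at the start of the episode above 0.03 m).
It fails at once if the screwdriver is moved by more than 30 mm (distance of driver from where it was at the start of the episode above 0.03 m).
It fails at once if the tape measure is moved by more than 30 mm (distance of tape from where it was at the start of the episode above 0.03 m).
It also fails if it takes over 48 s, if anything falls off the work surface, if the arm or the gripper's body presses on something with over 40 N, if the wrist force passes 120 N, or if a joint passes its speed limit or range.

### The arm

A 6-joint arm with a two-finger parallel gripper is mounted at the origin on the work surface. World frame = base frame: x ahead of the robot, y to its left, z up, the work surface at z = 0. Lengths are in m, angles in rad, forces in N, time in s.
With the tool pointing down it reaches from about 0.35 to 0.775 m from the base axis. Payload 5.5 kg.
Tool frame: the origin (TCP) lies midway between the tips of the shut fingers; the grasp point (between the pads) lies 19 mm behind it (arm.tcp_to_grasp is the distance from the TCP to the grasp point, in m); z points along the fingers, y is the direction in which the jaws open and shut (so a half turn about z gives the same grasp; the last joint's range is limited). The gripper opens to 85 mm and grips with 20 to 120 N. Pads are 22 mm wide; open, the fingers measure 114 mm over their backs; the gripper's body (76 mm by 85 mm) begins 54 mm behind the grasp point. The pads swing forward as they close: fully open they stand 13 mm farther back than shut.
Start: joints at [1.114, 0.313, 0.046, 1.304, 0, 1.431], TCP at [0.179, 0.546, 0.231] pointing down, gripper open.
Joint ranges: [-2.76, 2.76], [-0.86, 1.69], [-1.03, 1.26], [-2.2, 2.34], [-1.47, 1.5], [-3.14, 3.14]. Speed limits (rad/s): [2.57, 2.57, 3.14, 3.14, 3.14, 3.14].

### API

Orientations are given as a rotation vector (axis times angle).
In Python, from station import arm, eyes, ticket gives the robot as it stands.
- The arm moves only by the tool servo_tool, never from a script. Its argument "plan" is a list of rows, each an object with "delta_rot": the turn, a rotation vector about the tool's x, y, z in degrees, a list of three; "linear": the shift along the tool's x, y, z in mm, a list of three; "jaw": the finger opening in mm, from 0 to 85.4. A call has 1 to 12 rows; each row is the pose to reach, as a shift and turn from the pose commanded when the call began, along the tool's axes at that moment; what a row does not reach only later rows make up. A row lasts 1/12 s, in which the tool goes at most 41.7 mm and 7.16 degrees, less where a joint would pass 70% of its speed; a pose out of reach is approached as far as the arm can. A call with a gripper value outside its range is refused whole. The fingers move at their own pace and stop on an object; "newtons" is the grip in N (left out, the last holds). Time passes only in rows, so rows that repeat a pose let the fingers close. It gives the time, the measured TCP pose, the force and the opening at its end, in the units of the state.
- arm.get_state(): the state, without advancing time (a new reading comes with each control period).
- eyes.camera(name): name is "scene" or "top"; returns a dict with "color" (420x560x3 uint8, blue, green, red), "camera_matrix" (3x3 intrinsics, pixels), "rvec" (rotation vector, rad) and "tvec" (3), from world to camera coordinates, as OpenCV has them. Camera axes: x right, y down, z forward; pixel columns grow to the right and rows downward; lengths in m; the calibration is good to about 2 mm. A picture is of the moment at which its call begins. There is no depth.
- ticket.sign_off(): hands the job in, once; it reports no verdict.
The state is a dict: "time": time; "joint_pos": joint angles; "joint_velocities": joint speeds; "tau": joint torques, N m; "position": TCP position; "orientation": TCP orientation; "force": force on the tool from outside, world axes, zero at the start; "ft_torque": the same for the moment, N m; "finger_gap": finger opening in m.
Only numpy, scipy, OpenCV 4.12 (cv2) and the standard library are available. Lean on these libraries where they do the work, as an engineer would, in place of code of your own. Each camera call takes 0.05 s, during which the arm holds its last target.

## Working session

There is one attempt and no reset: what is moved stays moved. The work goes in short steps, Python scripts to look and compute and a tool call to move; the robot and the scene stay as the last step left them, time stands still between calls to the robot, and variables do not carry over. Pictures are saved under pics/ and viewed, and the job is handed in when it is done.

Besides the shell and the picture viewer there is one more tool, called after "Request:" as name([rows], argument=value, ...), one row to a line, values as JSON. servo_tool: Moves the arm, as the interface text tells. Its arguments: {"type":"object","properties":{"plan":{"type":"array"},"newtons":{"type":"number"}},"required":["plan"]}

```bash
mkdir -p pics; ls
python3 - <<'E'
from station import arm, eyes, ticket
import cv2, numpy as np
s=arm.get_state()
for k,v in s.items(): print(k,np.round(v,4))
for n in("scene","top"):
    c=eyes.camera(n); cv2.imwrite(f"pics/{n}0.png",c["color"]); print(n,c["camera_matrix"],c["rvec"],c["tvec"])
E
```

```text
pics
time 0.0
joint_pos [ 1.1144  0.314   0.045   1.3036 -0.      1.4312]
joint_velocities [ 0.0001 -0.0012 -0.0003  0.0017  0.      0.0002]
tau [ 1.00000e-03 -4.80629e+01  2.98531e+01  1.93000e-02  1.00000e-04
 -0.00000e+00]
position [0.1789 0.5459 0.2304]
orientation [-4.9550e-01 -3.1018e+00  2.7000e-03]
force [-0.1556  0.5899  0.1009]
ft_torque [-0.0484  0.0238  0.0258]
finger_gap 0.0852
scene [[515.42227991   0.         274.07095331]
 [  0.         515.42227991 207.71243245]
 [  0.           0.           1.        ]] [ 1.64365998  1.73454357 -0.86630347] [ 0.02836837 -0.29489913  1.76597471]
top [[544.102174     0.         285.07838814]
 [  0.         544.102174   209.76619907]
 [  0.           0.           1.        ]] [ 2.14487588 -2.17288509  0.11961659] [0.02329719 0.61722561 1.35683196]
```

View pics/scene0.png

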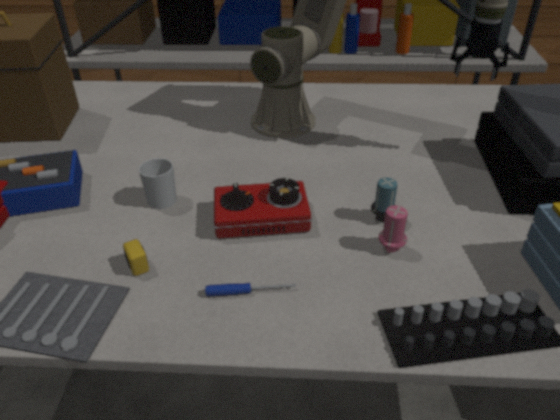

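View pics/top0.png

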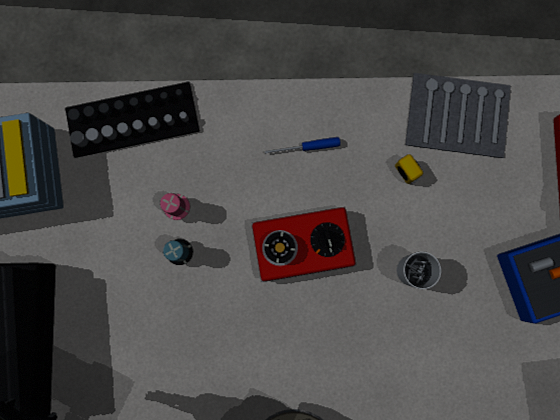

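The scene view shows the red base around (262,208), the blue-grey cup at (386,197), and the pink look-alike in front of it at (396,228). In the top view the dial is at (327,240), the socket at (280,247), the cup at (176,250) and the pink one at (173,206). I'll zoom in next.

Run:
```python
import cv2, numpy as np
t=cv2.imread("pics/top0.png"); s=cv2.imread("pics/scene0.png")
def z(im,x0,y0,x1,y1,f): return cv2.resize(cv2.convertScaleAbs(im[y0:y1,x0:x1],alpha=1.6),None,fx=f,fy=f,interpolation=cv2.INTER_CUBIC)
cv2.imwrite("pics/z1.png",z(t,245,200,365,285,6.6))
cv2.imwrite("pics/z2.png",z(t,145,180,235,275,6))
cv2.imwrite("pics/z3.png",z(s,205,170,325,245,6.6))
```

```text
(no output)
```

View pics/z1.png

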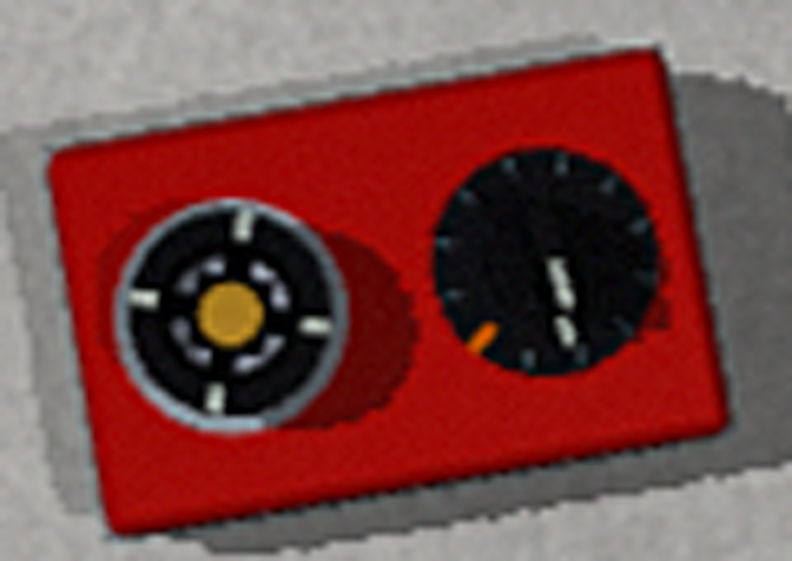

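View pics/z2.png

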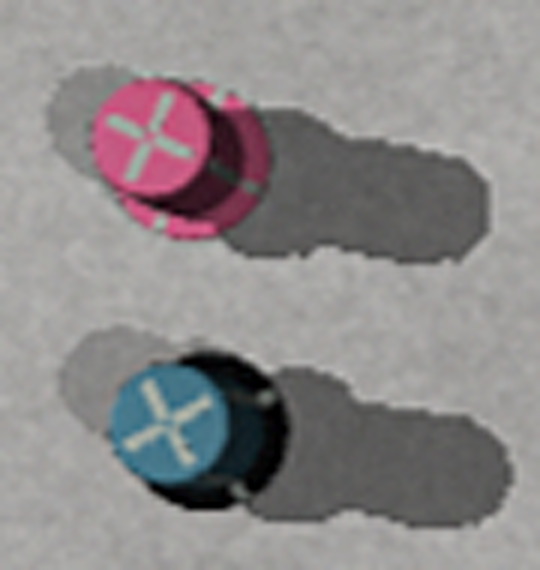

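View pics/z3.png

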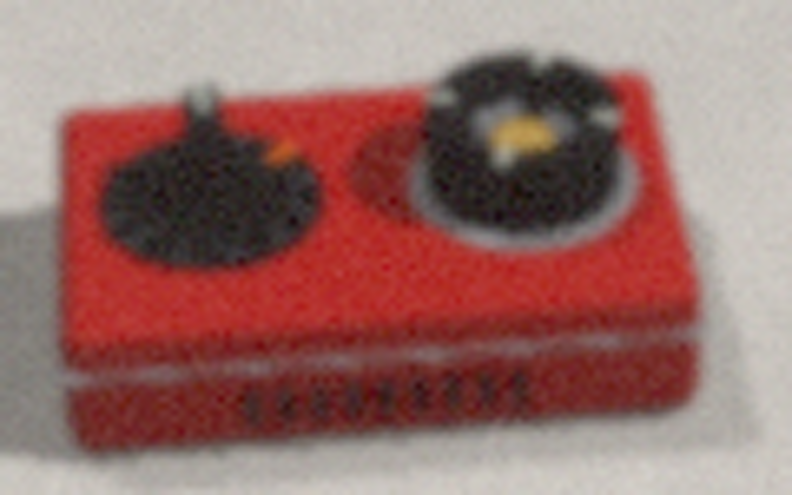

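The top zoom shows the dial pointer running down and slightly right to about (331,251), with the orange mark at about (318,251), clockwise of it. The socket has four white ticks. The cup's cross is centred near (173,250). Next I'll measure these.

```bash
cat > h.py <<'E'
import cv2, numpy as np
def ray(c,uv,z):
    R,_=cv2.Rodrigues(np.array(c["rvec"],float)); t=np.array(c["tvec"],float).ravel()
    K=c["camera_matrix"]; d=R.T@np.linalg.inv(K)@np.array([uv[0],uv[1],1.]); o=-R.T@t
    return o+d*(z-o[2])/d[2]
def proj(c,p): return cv2.projectPoints(np.array(p,float).reshape(-1,1,3),np.array(c["rvec"],float),np.array(c["tvec"],float),c["camera_matrix"],None)[0].reshape(-1,2)
def cents(m,x0,y0,x1,y1,w=None,amin=2):
    mm=np.zeros_like(m);mm[y0:y1,x0:x1]=m[y0:y1,x0:x1]
    n,l,st,ce=cv2.connectedComponentsWithStats(mm.astype(np.uint8),connectivity=8)
    out=[]
    for i in range(1,n):
        if st[i,4]>=amin:
            ys,xs=np.nonzero(l==i)
            ww=np.ones(len(xs)) if w is None else w[ys,xs].astype(float)
            out.append((round(np.average(xs,weights=ww),2),round(np.average(ys,weights=ww),2),int(st[i,4])))
    return out
E
python3 - <<'E'
from station import arm, eyes, ticket
from h import *
import pickle
c=eyes.camera("top"); sc=eyes.camera("scene"); pickle.dump((c,sc),open("cams.pkl","wb"))
im=c["color"]; hsv=cv2.cvtColor(im,cv2.COLOR_BGR2HSV); H,S,V=cv2.split(hsv)
R,_=cv2.Rodrigues(np.array(c["rvec"],float)); print("cam",-R.T@np.array(c["tvec"]).ravel())
red=((H<6)|(H>174))&(S>150)&(V>50); 
m=np.zeros_like(V); m[200:290,245:365]=red[200:290,245:365]
cn=max(cv2.findContours(m,cv2.RETR_EXTERNAL,cv2.CHAIN_APPROX_NONE)[0],key=cv2.contourArea)
hull=cv2.convexHull(cn)
# deck outline: rays of contour points at z=.065
P=np.array([ray(c,p[0],.065)[:2] for p in cn],np.float32)*1000
(ctr,sz,an)=cv2.minAreaRect(P); print("deck",ctr,sz,an)
org=(H>6)&(H<20)&(S>150)&(V>90)
print("orange",cents(org,305,215,350,262))
white=(V>95)&(S<90)
wl=cents(white,256,225,302,270,V); print("rim white",wl)
white2=(V>70)&(S<90)
print("dial white",cents(white2,312,222,345,258,V))
blue=(H>85)&(H<110)&(S>60)&(V>70)
print("cup",cents(blue|((V>95)&(S<80)&(V>0)),160,238,186,262))
E
```

```text
cam [0.45592598 0.0086482  1.41935193]
deck (529.0370483398438, -28.07769775390625) (146.43780517578125, 236.09698486328125) 9.07318115234375
orange [(np.float64(317.71), np.float64(250.71), 7)]
rim white [(np.float64(279.5), np.float64(230.0), 2), (np.float64(281.49), np.float64(233.68), 6), (np.float64(287.99), np.float64(232.5), 4), (np.float64(284.45), np.float64(241.0), 2), (np.float64(266.3), np.float64(244.57), 7), (np.float64(287.0), np.float64(244.54), 2), (np.float64(292.47), np.float64(249.0), 4), (np.float64(282.48), np.float64(254.0), 2), (np.float64(274.84), np.float64(262.49), 22), (np.float64(277.0), np.float64(260.08), 3)]
dial white [(np.float64(329.62), np.float64(242.47), 14), (np.float64(330.43), np.float64(249.73), 7)]
cup [(np.float64(184.5), np.float64(238.0), 2), (np.float64(170.72), np.float64(251.31), 322)]
```

```bash
cat > m.py <<'E'
from h import *
import pickle
c,sc=pickle.load(open("cams.pkl","rb"))
im=c["color"]; f=8
def zoom(x0,y0,x1,y1):
    return cv2.resize(im[y0:y1,x0:x1],None,fx=f,fy=f,interpolation=cv2.INTER_CUBIC)
def full(p,x0,y0): return ((p[0]+.5)/f-.5+x0,(p[1]+.5)/f-.5+y0)
# socket
x0,y0=255,225; z=zoom(x0,y0,303,272); h=cv2.cvtColor(z,cv2.COLOR_BGR2HSV)
H,S,V=cv2.split(h)
yel=((H>14)&(H<32)&(S>110)&(V>60)).astype(np.uint8)
for u,v,a in cents(yel,0,0,9999,9999,None,200): p=full((u,v),x0,y0); print("plunger",p,a,ray(c,p,.0865)*1000)
w=((V>85)&(S<90)).astype(np.uint8)
ctr=(proj(c,[.5196,.0312,.1])[0]); print("pred rim px",ctr)
T=[]
for u,v,a in cents(w,0,0,9999,9999,None,40):
    p=full((u,v),x0,y0); q=ray(c,p,.1)*1000; r=np.hypot(q[0]-519.6,q[1]-31.2)
    print("tick",np.round(p,2),a,np.round(q,1),"r",round(r,1),"ang",round(np.degrees(np.arctan2(q[1]-31.2,q[0]-519.6)),1))
# dial
x0,y0=308,218; z=zoom(x0,y0,350,262); h=cv2.cvtColor(z,cv2.COLOR_BGR2HSV);H,S,V=cv2.split(h)
o=((H>4)&(H<22)&(S>140)&(V>80)).astype(np.uint8)
dc=np.array([538.5,-87.3])
for zz in (.066,.068):
  for u,v,a in cents(o,0,0,9999,9999,None,100):
    p=full((u,v),x0,y0); q=ray(c,p,zz)*1000; d=q[:2]-dc; print("orange",np.round(p,2),a,np.round(q,1),"r",np.hypot(*d).round(1),"ang",np.degrees(np.arctan2(d[1],d[0])).round(1))
w=((V>65)&(S<100)).astype(np.uint8)
for u,v,a in cents(w,0,0,9999,9999,None,40):
    p=full((u,v),x0,y0)
    for zz in (.07,.077,.107):
        q=ray(c,p,zz)*1000; d=q[:2]-dc; print("dialwhite",np.round(p,2),a,zz,np.round(q,1),"r",np.hypot(*d).round(1),"ang",np.degrees(np.arctan2(d[1],d[0])).round(1))
cv2.imwrite("pics/dial.png",cv2.convertScaleAbs(z,alpha=1.8))
# cup
x0,y0=155,232; z=zoom(x0,y0,197,270); h=cv2.cvtColor(z,cv2.COLOR_BGR2HSV);H,S,V=cv2.split(h)
b=((H>80)&(H<115)&(S>60)&(V>75)|(V>120)&(S<70)).astype(np.uint8)
E
cat > m2.py <<'E'
from m import *
cv2.imwrite("pics/cup.png",cv2.convertScaleAbs(z,alpha=1.8)); cv2.imwrite("pics/cupV.png",np.hstack([V,S,b*255]))
E
python3 m2.py
```

```text
plunger (np.float64(279.42125), np.float64(247.1375)) 4519 [519.70400821  30.04723449  86.5       ]
pred rim px [278.85338415 246.92079817]
tick [283.14 232.05] 1213 [555.6  20.4 100. ] r 37.5 ang -16.7
tick [277.19 239.94] 104 [536.6  35.  100. ] r 17.4 ang 12.8
tick [284.13 240.86] 207 [534.1  18.2 100. ] r 19.5 ang -41.8
tick [286.87 244.66] 181 [524.8  11.7 100. ] r 20.2 ang -75.0
tick [266.21 244.61] 416 [525.6  61.8 100. ] r 31.2 ang 78.9
tick [292.38 248.86] 355 [514.5  -1.5 100. ] r 33.1 ang -98.9
tick [263.14 250.2 ] 55 [512.2  69.3 100. ] r 38.9 ang 101.0
tick [255.8  263.08] 2219 [481.3  87.3 100. ] r 67.9 ang 124.3
tick [286.01 251.48] 84 [508.3  14.  100. ] r 20.6 ang -123.2
tick [273.75 261.65] 2708 [484.2  43.9 100. ] r 37.6 ang 160.2
tick [275.43 253.31] 61 [504.3  39.7 100. ] r 17.5 ang 151.1
tick [282.06 254.4 ] 196 [501.4  23.7 100. ] r 19.7 ang -157.4
tick [277.2  260.12] 366 [487.8  35.5 100. ] r 32.1 ang 172.2
orange [317.36 251.02] 662 [509.9 -63.7  66. ] r 37.1 ang 140.5
orange [317.36 251.02] 662 [509.8 -63.6  68. ] r 37.3 ang 140.4
dialwhite [349.26 221.69] 92 0.07 [ 581.5 -144.2   70. ] r 71.3 ang -52.9
dialwhite [349.26 221.69] 92 0.077 [ 580.9 -143.4   77. ] r 70.3 ang -53.0
dialwhite [349.26 221.69] 92 0.107 [ 578.1 -140.   107. ] r 65.9 ang -53.1
dialwhite [329.59 242.52] 861 0.07 [530.3 -94.1  70. ] r 10.7 ang -140.1
dialwhite [329.59 242.52] 861 0.077 [529.9 -93.6  77. ] r 10.6 ang -143.7
dialwhite [329.59 242.52] 861 0.107 [528.3 -91.3 107. ] r 11.0 ang -158.6
dialwhite [330.32 249.68] 464 0.07 [512.6 -95.6  70. ] r 27.2 ang -162.3
dialwhite [330.32 249.68] 464 0.077 [512.3 -95.   77. ] r 27.3 ang -163.6
dialwhite [330.32 249.68] 464 0.107 [511.  -92.7 107. ] r 28.0 ang -168.9
```

View pics/dial.png

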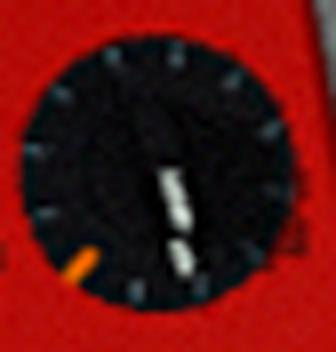

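View pics/cup.png

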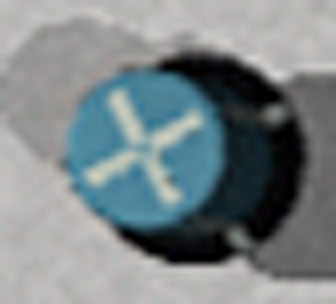

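Run:
```python
import cv2
i=cv2.imread("pics/cupV.png"); cv2.imwrite("pics/cupV2.png",cv2.resize(i,(800,240)))
```

```text
(no output)
```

View pics/cupV2.png

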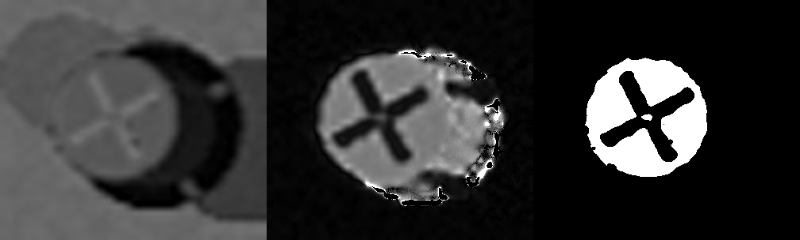

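```bash
cat > m3.py <<'E'
from m import *
def circ(P):
    A=np.c_[2*P,np.ones(len(P))]; s=np.linalg.lstsq(A,(P**2).sum(1),rcond=None)[0]; return s[:2],np.sqrt(s[2]+s[:2]@s[:2])
# dial ring
x0,y0=305,213; Z=zoom(x0,y0,352,265); h=cv2.cvtColor(Z,cv2.COLOR_BGR2HSV)
r=Z[:,:,2].astype(int); 
hole=((r<70)|(h[:,:,1]<120)|((h[:,:,0]>5)&(h[:,:,0]<170))).astype(np.uint8)
n,l,st,ce=cv2.connectedComponentsWithStats(hole); 
i=l[int((238-y0)*f),int((327-x0)*f)]; m=(l==i).astype(np.uint8); print(st[i])
m=cv2.morphologyEx(m,cv2.MORPH_OPEN,np.ones((41,41)))
cv2.imwrite("pics/hole.png",np.hstack([m*255,hole*255]))
cn=max(cv2.findContours(m,cv2.RETR_EXTERNAL,cv2.CHAIN_APPROX_NONE)[0],key=cv2.contourArea)
P=np.array([ray(c,full(p[0],x0,y0),.066)[:2]*1000 for p in cn])
C,R=circ(P); 
for _ in range(4):
    e=np.abs(np.hypot(*(P-C).T)-R); P2=P[e<2]; C,R=circ(P2)
print("ring",C,R,len(P2),len(P))
# cup top
bb=b.copy(); bb=cv2.morphologyEx(bb,cv2.MORPH_CLOSE,np.ones((25,25)));bb=cv2.morphologyEx(bb,cv2.MORPH_OPEN,np.ones((25,25)))
x0,y0=155,232
cn=max(cv2.findContours(bb,cv2.RETR_EXTERNAL,cv2.CHAIN_APPROX_NONE)[0],key=cv2.contourArea)
P=np.array([ray(c,full(p[0],x0,y0),.115)[:2]*1000 for p in cn]); Cc,Rc=circ(P); print("cup top",Cc,Rc, np.abs(np.hypot(*(P-Cc).T)-Rc).max())
# cross arms
h=cv2.cvtColor(z,cv2.COLOR_BGR2HSV); disk=np.zeros_like(b); cv2.fillPoly(disk,[cn],1); disk=cv2.erode(disk,np.ones((9,9)))
w=((h[:,:,1]<75)&(disk>0)).astype(np.uint8)
ys,xs=np.nonzero(w); Q=np.array([ray(c,full(p,x0,y0),.115)[:2]*1000 for p in zip(xs,ys)])
print("cross c",Q.mean(0)); d=Q-Q.mean(0); d=d[np.hypot(*d.T)>5]; a=np.arctan2(d[:,1],d[:,0]); 
print("cross yaw mod90",np.degrees(np.angle(np.mean(np.exp(4j*a)))/4))
# dial black disc/bar direction
E
python3 m3.py | tail -6
```

```text
dialwhite [330.32 249.68] 464 0.107 [511.  -92.7 107. ] r 28.0 ang -168.9
[   41    73   290   281 63346]
ring [538.89637734 -88.95238851] 43.62201922704891 787 837
cup top [514.59811774 286.29701908] 22.630749841331205 1.2802025188298245
cross c [514.70218556 285.89348074]
cross yaw mod90 29.050024481434754
```

View pics/hole.png

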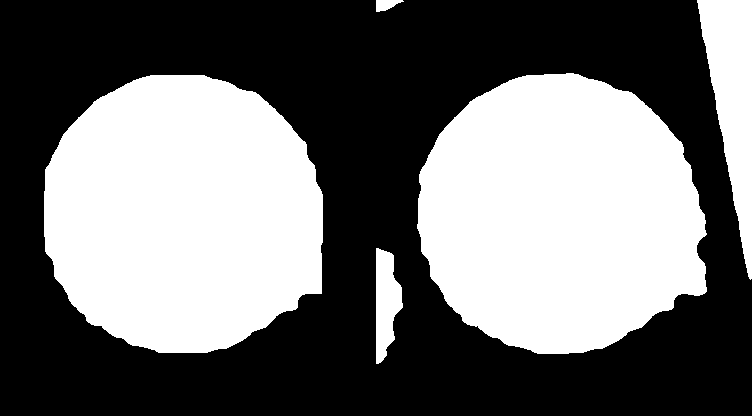

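```bash
cat >> h.py <<'E'
from scipy.spatial.transform import Rotation as Ro
def plan(st,xyz,jawdeg):
    """delta to put TCP at xyz(mm), tool down, jaw axis at bearing jawdeg (mod180)"""
    R0=Ro.from_rotvec(st["orientation"]); out=[]
    p=np.array(st["position"])*1000
    ya=np.degrees(np.arctan2(R0.as_matrix()[1,1],R0.as_matrix()[0,1]))
    lin=R0.inv().apply(np.array(xyz)-p)
    for k in (0,180):
        a=np.radians(jawdeg+k); y=np.array([np.cos(a),np.sin(a),0]); zz=np.array([0,0,-1.]); x=np.cross(y,zz)
        rv=(R0.inv()*Ro.from_matrix(np.c_[x,y,zz])).as_rotvec(degrees=True); out.append(np.round(rv,2))
    print("t",round(st["time"],2),"p",p.round(1),"jawbearing",ya.round(2),"tilt",np.degrees(np.arccos(-R0.as_matrix()[2,2])).round(2),"j",np.round(st["joint_pos"],3),"F",np.round(st["force"],1),"gap",round(st["finger_gap"]*1000,1))
    print("  lin",lin.round(1),"rot",out)
E
python3 - <<'E'
from station import arm
from h import *
import pickle
c,sc=pickle.load(open("cams.pkl","rb"))
s=arm.get_state()
plan(s,(538.8,-88.5,160),105)
plan(s,(538.8,-88.5,82),105)
print("pink",ray(c,(145+.5+150/6-.5,180+137/6),.115), "tub",ray(c,(421,270),.11),"tape",ray(c,(409,167),.062))
E
```

```text
t 0.2 p [179.  546.1 230.7] jawbearing 71.85 tilt 0.07 j [1.114 0.314 0.045 1.304 0.    1.431] F [-0.3  0.2 -0.6] gap 85.4
  lin [-539.6 -490.9   71.2] rot [array([-6.000e-02, -3.000e-02, -3.315e+01]), array([-4.0000e-02,  8.0000e-02,  1.4685e+02])]
t 0.2 p [179.  546.1 230.7] jawbearing 71.85 tilt 0.07 j [1.114 0.314 0.045 1.304 0.    1.431] F [-0.3  0.2 -0.6] gap 85.4
  lin [-539.6 -490.8  149.2] rot [array([-6.000e-02, -3.000e-02, -3.315e+01]), array([-4.0000e-02,  8.0000e-02,  1.4685e+02])]
pink [0.62885548 0.29321248 0.115     ] tub [ 0.45968463 -0.30782758  0.11      ] tape [ 0.71922819 -0.29986308  0.062     ]
```

Request:
servo_tool([
  {"linear": [-539.6,-490.9,71],"delta_rot": [0,0,-33.15],"jaw": 45},
  {"linear": [-539.6,-490.9,71],"delta_rot": [0,0,-33.15],"jaw": 45},
  {"linear": [-539.6,-490.9,71],"delta_rot": [0,0,-33.15],"jaw": 45},
  {"linear": [-539.6,-490.9,71],"delta_rot": [0,0,-33.15],"jaw": 45},
  {"linear": [-539.6,-490.9,71],"delta_rot": [0,0,-33.15],"jaw": 45},
  {"linear": [-539.6,-490.9,71],"delta_rot": [0,0,-33.15],"jaw": 45},
  {"linear": [-539.6,-490.9,71],"delta_rot": [0,0,-33.15],"jaw": 45},
  {"linear": [-539.6,-490.9,71],"delta_rot": [0,0,-33.15],"jaw": 45},
  {"linear": [-539.6,-490.9,71],"delta_rot": [0,0,-33.15],"jaw": 45},
  {"linear": [-539.6,-490.9,71],"delta_rot": [0,0,-33.15],"jaw": 45},
  {"linear": [-539.6,-490.9,71],"delta_rot": [0,0,-33.15],"jaw": 45},
  {"linear": [-539.6,-490.9,71],"delta_rot": [0,0,-33.15],"jaw": 45},
])

```text
time: 1.2
position: [0.4187, 0.1234, 0.1842]
orientation: [-0.41, 3.114, 0.0]
force: [0.3, 1.0, -0.4]
finger_gap: 0.0451
```

```bash
cat > g.py <<'E'
import sys
from station import arm
from h import *
plan(arm.get_state(),[float(v) for v in sys.argv[1:4]],float(sys.argv[4]))
E
python3 g.py 538.8 -88.5 160 105
```

```text
t 1.2 p [418.7 123.4 184.2] jawbearing 105.0 tilt 0.04 j [ 0.102  0.068 -0.376  1.126  0.    -0.16 ] F [ 0.3  1.  -0.4] gap 45.1
  lin [ -61.2 -235.7   24.2] rot [array([ 0.01,  0.04, -0.  ]), array([ 6.0e-02, -1.0e-02,  1.8e+02])]
```

Request:
servo_tool([
  {"linear": [-61.2,-235.7,24],"delta_rot": [0,0,0],"jaw": 45},
  {"linear": [-61.2,-235.7,24],"delta_rot": [0,0,0],"jaw": 45},
  {"linear": [-61.2,-235.7,24],"delta_rot": [0,0,0],"jaw": 45},
  {"linear": [-61.2,-235.7,24],"delta_rot": [0,0,0],"jaw": 45},
  {"linear": [-61.2,-235.7,24],"delta_rot": [0,0,0],"jaw": 45},
  {"linear": [-61.2,-235.7,24],"delta_rot": [0,0,0],"jaw": 45},
  {"linear": [-61.2,-235.7,24],"delta_rot": [0,0,0],"jaw": 45},
  {"linear": [-61.2,-235.7,24],"delta_rot": [0,0,0],"jaw": 45},
])

```text
time: 1.87
position: [0.5386, -0.0882, 0.1593]
orientation: [0.405, -3.114, -0.001]
force: [-0.6, 0.5, -0.7]
finger_gap: 0.0452
```

```bash
python3 g.py 538.8 -88.5 82 105
python3 - <<'E'
from station import eyes
from h import *
for n in("scene","top"):
    c=eyes.camera(n); 
    p=proj(c,[.5388,-.0885,.12])[0].astype(int); 
    z=cv2.convertScaleAbs(c["color"][max(0,p[1]-60):p[1]+40,p[0]-60:p[0]+60],alpha=1.6)
    cv2.imwrite(f"pics/{n}1.png",cv2.resize(z,None,fx=5,fy=5,interpolation=cv2.INTER_CUBIC)); print(p)
E
```

```text
t 1.87 p [538.6 -88.2 159.3] jawbearing 104.81 tilt 0.08 j [-0.31   0.29  -0.165  1.117  0.    -0.568] F [-0.6  0.5 -0.7] gap 45.2
  lin [-0.2 -0.4 77.3] rot [array([ 0.05, -0.06, -0.19]), array([-9.0000e-02, -8.0000e-02,  1.7981e+02])]
[235 182]
[328 237]
```

View pics/scene1.png

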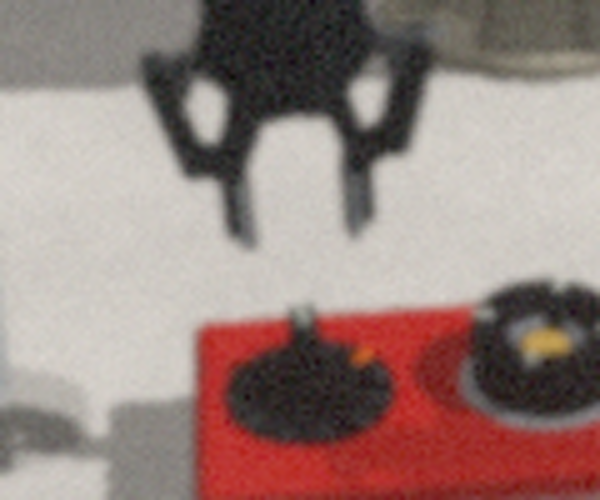

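View pics/top1.png

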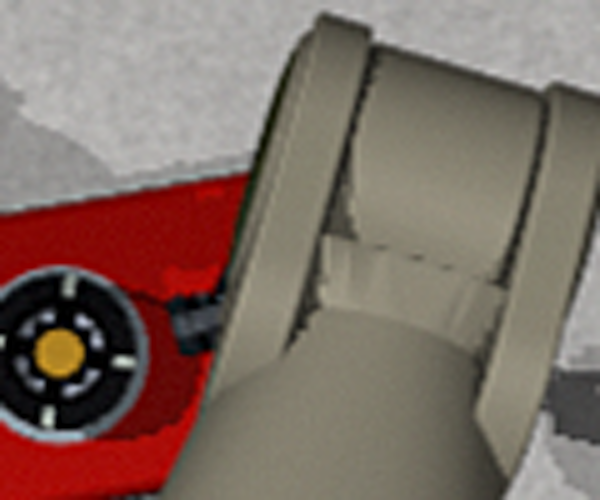

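In the scene view the fingers straddle the bar, with their midpoint at column 300 and the bar at about 303 (zoomed). The alignment is good, so I'll descend and pinch.

Request:
servo_tool([
  {"linear": [0,0,40],"delta_rot": [0,0,0],"jaw": 45},
  {"linear": [0,0,77],"delta_rot": [0,0,0],"jaw": 45},
  {"linear": [0,0,77],"delta_rot": [0,0,0],"jaw": 45},
  {"linear": [0,0,77],"delta_rot": [0,0,0],"jaw": 30},
  {"linear": [0,0,77],"delta_rot": [0,0,0],"jaw": 8},
  {"linear": [0,0,77],"delta_rot": [0,0,0],"jaw": 8},
  {"linear": [0,0,77],"delta_rot": [0,0,0],"jaw": 8},
  {"linear": [0,0,77],"delta_rot": [0,0,0],"jaw": 8},
  {"linear": [0,0,77],"delta_rot": [0,0,0],"jaw": 8},
  {"linear": [0,0,77],"delta_rot": [0,0,0],"jaw": 8},
], newtons=30)

```text
time: 2.8
position: [0.5398, -0.0891, 0.0855]
orientation: [-0.408, 3.113, -0.01]
force: [-0.3, -9.3, -5.5]
finger_gap: 0.0133
```

```bash
python3 g.py 538.8 -88.5 82 49.4
```

```text
t 2.8 p [539.8 -89.1  85.5] jawbearing 104.93 tilt 0.37 j [-0.308  0.344 -0.282  0.94  -0.005 -0.568] F [-0.3 -9.3 -5.5] gap 13.3
  lin [0.8 0.9 3.5] rot [array([-0.29,  0.25, 55.53]), array([  -0.3 ,   -0.35, -124.47])]
```

Request:
servo_tool([
  {"linear": [0,-1.3,0],"delta_rot": [0,0,5],"jaw": 8},
  {"linear": [0,-1.3,0],"delta_rot": [0,0,11],"jaw": 8},
  {"linear": [0,-1.3,0],"delta_rot": [0,0,17],"jaw": 8},
  {"linear": [0,-1.3,0],"delta_rot": [0,0,23],"jaw": 8},
  {"linear": [0,-1.3,0],"delta_rot": [0,0,29],"jaw": 8},
  {"linear": [0,-1.3,0],"delta_rot": [0,0,35],"jaw": 8},
  {"linear": [0,-1.3,0],"delta_rot": [0,0,41],"jaw": 8},
  {"linear": [0,-1.3,0],"delta_rot": [0,0,47],"jaw": 8},
  {"linear": [0,-1.3,0],"delta_rot": [0,0,52],"jaw": 8},
  {"linear": [0,-1.3,0],"delta_rot": [0,0,55.5],"jaw": 8},
  {"linear": [0,-1.3,0],"delta_rot": [0,0,55.5],"jaw": 8},
  {"linear": [0,-1.3,0],"delta_rot": [0,0,55.5],"jaw": 8},
])

```text
time: 3.8
position: [0.5396, -0.0904, 0.0855]
orientation: [1.088, 2.943, -0.008]
force: [-1.3, -8.9, -4.8]
finger_gap: 0.0134
```

```bash
python3 g.py 538.8 -88.5 82 49.4
python3 - <<'E'
from station import eyes
from h import *
c=eyes.camera("scene"); p=proj(c,[.5388,-.0885,.1])[0].astype(int)
z=cv2.convertScaleAbs(c["color"][p[1]-40:p[1]+35,p[0]-45:p[0]+45],alpha=1.6)
cv2.imwrite("pics/scene2.png",cv2.resize(z,None,fx=7,fy=7,interpolation=cv2.INTER_CUBIC)); print(p)
E
```

```text
t 3.8 p [539.6 -90.4  85.5] jawbearing 49.4 tilt 0.36 j [-0.31   0.345 -0.281  0.941 -0.005  0.399] F [-1.3 -8.9 -4.8] gap 13.4
  lin [1.9 0.9 3.5] rot [array([-0.18,  0.31,  0.  ]), array([  -0.49,   -0.28, -180.  ])]
[235 189]
```

View pics/scene2.png

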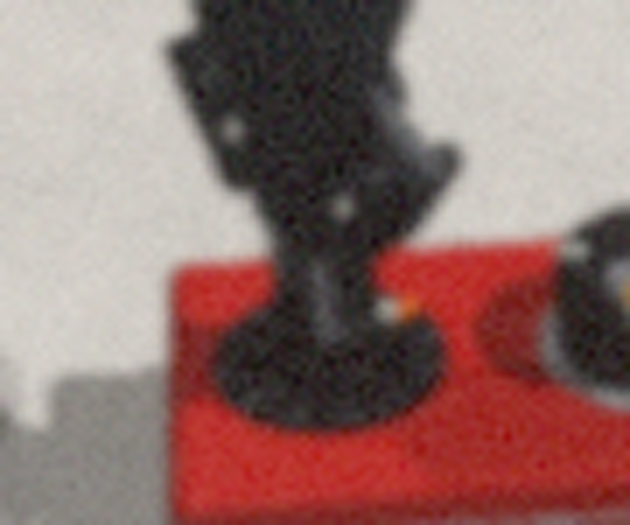

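The pointer tip (385,308) sits right beside the orange mark (405,308). I'll release, rise and check from above.

Request:
servo_tool([
  {"linear": [0,0,0],"delta_rot": [0,0,0],"jaw": 30},
  {"linear": [0,0,0],"delta_rot": [0,0,0],"jaw": 45},
  {"linear": [0,0,0],"delta_rot": [0,0,0],"jaw": 45},
  {"linear": [0,0,0],"delta_rot": [0,0,0],"jaw": 45},
  {"linear": [0,0,0],"delta_rot": [0,0,0],"jaw": 45},
])

```text
time: 4.27
position: [0.5392, -0.0876, 0.084]
orientation: [1.086, 2.946, 0.001]
force: [-0.5, 0.1, -0.2]
finger_gap: 0.0454
```

```bash
python3 g.py 538.8 -88.5 82 49.4
```

```text
t 4.27 p [539.2 -87.6  84. ] jawbearing 49.53 tilt 0.08 j [-0.308  0.346 -0.283  0.94   0.     0.398] F [-0.5  0.1 -0.2] gap 45.4
  lin [-0.3 -1.   2. ] rot [array([0.05, 0.07, 0.13]), array([-1.0000e-01,  7.0000e-02, -1.7987e+02])]
```

Request:
servo_tool([
  {"linear": [0,0,-40],"delta_rot": [0,0,0],"jaw": 45},
  {"linear": [0,0,-80],"delta_rot": [0,0,0],"jaw": 60},
  {"linear": [0,0,-110],"delta_rot": [0,0,0],"jaw": 85},
  {"linear": [0,0,-110],"delta_rot": [0,0,0],"jaw": 85},
  {"linear": [0,0,-110],"delta_rot": [0,0,0],"jaw": 85},
])

```text
time: 4.68
position: [0.5403, -0.0881, 0.1956]
orientation: [1.085, 2.943, 0.001]
force: [-0.3, -0.0, -0.8]
finger_gap: 0.0847
```

```bash
python3 g.py 514.6 286.1 160 80
```

```text
t 4.68 p [540.3 -88.1 195.6] jawbearing 49.52 tilt 0.29 j [-0.308  0.268 -0.103  1.194  0.     0.398] F [-0.3 -0.  -0.8] gap 84.7
  lin [262.6 267.8  35. ] rot [array([  0.05,   0.29, -30.48]), array([ 3.9000e-01, -7.0000e-02,  1.4952e+02])]
```

```bash
python3 g.py 514.3 285.3 175 90
```

```text
t 4.68 p [540.3 -88.1 195.6] jawbearing 49.52 tilt 0.29 j [-0.308  0.268 -0.103  1.194  0.     0.398] F [-0.3 -0.  -0.8] gap 84.7
  lin [262.2 267.1  20. ] rot [array([ 2.000e-02,  3.000e-01, -4.048e+01]), array([ 3.8000e-01, -3.0000e-02,  1.3952e+02])]
```

Request:
servo_tool([
  {"linear": [262,267,20],"delta_rot": [0,0,-40.5],"jaw": 85},
  {"linear": [262,267,20],"delta_rot": [0,0,-40.5],"jaw": 85},
  {"linear": [262,267,20],"delta_rot": [0,0,-40.5],"jaw": 85},
  {"linear": [262,267,20],"delta_rot": [0,0,-40.5],"jaw": 85},
  {"linear": [262,267,20],"delta_rot": [0,0,-40.5],"jaw": 85},
  {"linear": [262,267,20],"delta_rot": [0,0,-40.5],"jaw": 85},
  {"linear": [262,267,20],"delta_rot": [0,0,-40.5],"jaw": 85},
  {"linear": [262,267,20],"delta_rot": [0,0,-40.5],"jaw": 85},
  {"linear": [262,267,20],"delta_rot": [0,0,-40.5],"jaw": 85},
  {"linear": [262,267,20],"delta_rot": [0,0,-40.5],"jaw": 85},
  {"linear": [262,267,20],"delta_rot": [0,0,-40.5],"jaw": 85},
  {"linear": [262,267,20],"delta_rot": [0,0,-40.5],"jaw": 85},
])

```text
time: 5.68
position: [0.5117, 0.2852, 0.1716]
orientation: [0.002, -3.139, 0.002]
force: [-0.1, -0.6, 0.2]
finger_gap: 0.0852
```

```bash
python3 g.py 514.3 285.3 73 90;  python3 - <<'E'
from station import eyes
from h import *
import pickle
c=eyes.camera("top"); sc=eyes.camera("scene"); pickle.dump((c,sc),open("cams.pkl","wb"))
z=cv2.convertScaleAbs(sc["color"][130:260,320:450],alpha=1.6)
cv2.imwrite("pics/scene3.png",cv2.resize(z,None,fx=4.5,fy=4.5,interpolation=cv2.INTER_CUBIC))
z=cv2.convertScaleAbs(c["color"][200:290,245:365],alpha=1.6)
cv2.imwrite("pics/top3.png",cv2.resize(z,None,fx=6,fy=6,interpolation=cv2.INTER_CUBIC))
E
python3 m.py
```

```text
t 5.68 p [511.7 285.2 171.6] jawbearing 90.07 tilt 0.17 j [ 0.372  0.359 -0.036  1.179 -0.     0.371] F [-0.1 -0.6  0.2] gap 85.2
  lin [-2.8  0.2 98.6] rot [array([-0.08, -0.15,  0.07]), array([ 2.4000e-01, -1.2000e-01, -1.7993e+02])]
plunger (np.float64(279.41875), np.float64(247.14)) 4681 [519.69797788  30.05342131  86.5       ]
pred rim px [278.85338415 246.92079817]
tick [281.66 231.93] 1790 [555.9  24.  100. ] r 37.0 ang -11.3
tick [266.27 237.08] 535 [543.9  61.5 100. ] r 38.8 ang 51.3
tick [277.16 239.94] 149 [536.6  35.1 100. ] r 17.4 ang 13.0
tick [284.18 240.87] 261 [534.1  18.1 100. ] r 19.5 ang -42.1
tick [264.53 246.19] 1029 [521.8  65.9 100. ] r 34.8 ang 86.3
tick [286.87 244.56] 245 [525.1  11.7 100. ] r 20.2 ang -74.4
tick [255.28 255.37] 1120 [499.9  88.4 100. ] r 60.5 ang 109.0
tick [292.4  248.86] 421 [514.5  -1.5 100. ] r 33.1 ang -98.9
tick [285.94 251.56] 141 [508.2  14.2 100. ] r 20.5 ang -123.9
tick [275.32 253.31] 110 [504.3  39.9 100. ] r 17.6 ang 150.3
orange [317.35 251.02] 696 [509.9 -63.6  66. ] r 37.2 ang 140.4
orange [317.35 251.02] 696 [509.8 -63.5  68. ] r 37.3 ang 140.4
dialwhite [348.89 220.1 ] 444 0.07 [ 585.5 -143.4   70. ] r 73.2 ang -50.1
dialwhite [348.89 220.1 ] 444 0.077 [ 584.8 -142.6   77. ] r 72.1 ang -50.1
dialwhite [348.89 220.1 ] 444 0.107 [ 581.9 -139.2  107. ] r 67.7 ang -50.1
dialwhite [325.39 241.68] 963 0.07 [532.5 -83.8  70. ] r 6.9 ang 149.5
dialwhite [325.39 241.68] 963 0.077 [532.1 -83.3  77. ] r 7.5 ang 147.9
dialwhite [325.39 241.68] 963 0.107 [530.4 -81.3 107. ] r 10.1 ang 143.1
dialwhite [320.5  247.26] 449 0.07 [518.9 -71.4  70. ] r 25.3 ang 141.0
dialwhite [320.5  247.26] 449 0.077 [518.6 -71.   77. ] r 25.8 ang 140.7
dialwhite [320.5  247.26] 449 0.107 [517.2 -69.2 107. ] r 28.0 ang 139.7
```

View pics/scene3.png

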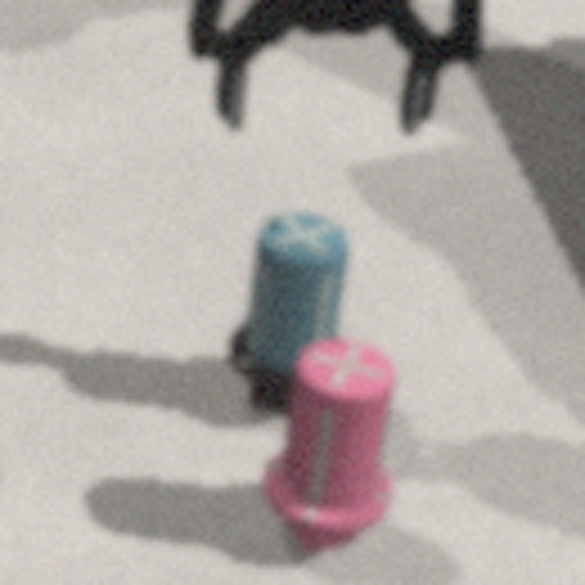

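View pics/top3.png

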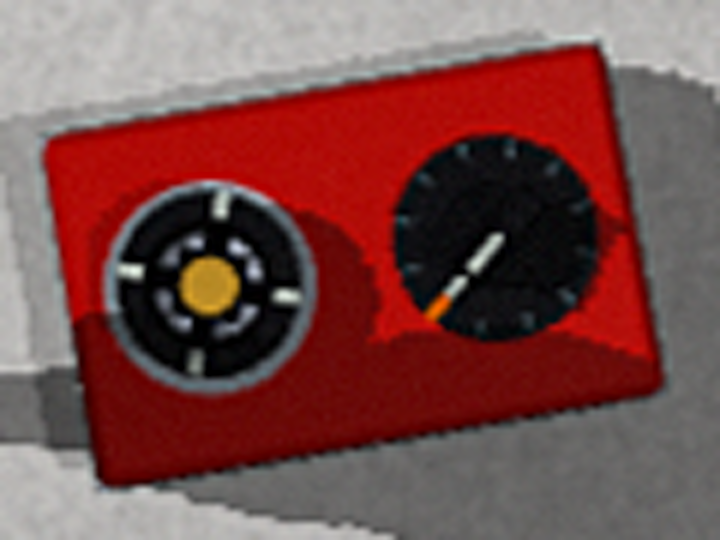

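The top view shows the pointer line running straight into the orange mark, at bearing 139.1° against 139.4°, so the dial is set. Now I'll check how the gripper lines up with the cup.

Run:
```python
from h import *
import pickle
c,sc=pickle.load(open("cams.pkl","rb"))
for p in ([.5117,.2852,.1716],[.5117,.2852,.1716+.013],[.5146,.2861,.115],[.5146,.2861,.0]): print((proj(sc,p)[0]-[320,130])*4.5)
# cup stem foot height check: cup top via scene, ray at z=.115 
print(ray(sc,(320+303/4.5,130+238/4.5),.115)*1000)
```

```text
[313.46368428 144.79145127]
[316.40956204 124.15387203]
[303.30729101 234.69973235]
[279.93157713 397.47542666]
[517.76875371 285.58547176 115.        ]
```

Request:
servo_tool([
  {"linear": [-2.8,0,40],"delta_rot": [0,0,0],"jaw": 85},
  {"linear": [-2.8,0,75],"delta_rot": [0,0,0],"jaw": 85},
  {"linear": [-2.8,0,75],"delta_rot": [0,0,0],"jaw": 85},
  {"linear": [-2.8,0,75],"delta_rot": [0,0,0],"jaw": 85},
])

```text
time: 6.12
position: [0.5141, 0.2833, 0.0968]
orientation: [-0.004, -3.137, 0.003]
force: [-0.7, -0.3, -0.2]
finger_gap: 0.0847
```

```bash
python3 g.py 514.3 285.3 73 90;  python3 - <<'E'
from station import eyes
from h import *
import pickle
c=eyes.camera("top"); sc=eyes.camera("scene"); pickle.dump((c,sc),open("cams.pkl","wb"))
z=cv2.convertScaleAbs(sc["color"][150:250,340:440],alpha=1.6)
cv2.imwrite("pics/scene4.png",cv2.resize(z,None,fx=6,fy=6,interpolation=cv2.INTER_CUBIC))
z=cv2.convertScaleAbs(c["color"][200:300,120:240],alpha=1.6)
cv2.imwrite("pics/top4.png",cv2.resize(z,None,fx=6,fy=6,interpolation=cv2.INTER_CUBIC))
E
```

```text
t 6.12 p [514.1 283.3  96.8] jawbearing 89.87 tilt 0.3 j [ 0.367  0.412 -0.149  1.015  0.     0.369] F [-0.7 -0.3 -0.2] gap 84.7
  lin [-0.3  2.1 23.8] rot [array([-0.11, -0.28, -0.13]), array([-4.5000e-01,  1.7000e-01,  1.7987e+02])]
```

View pics/scene4.png

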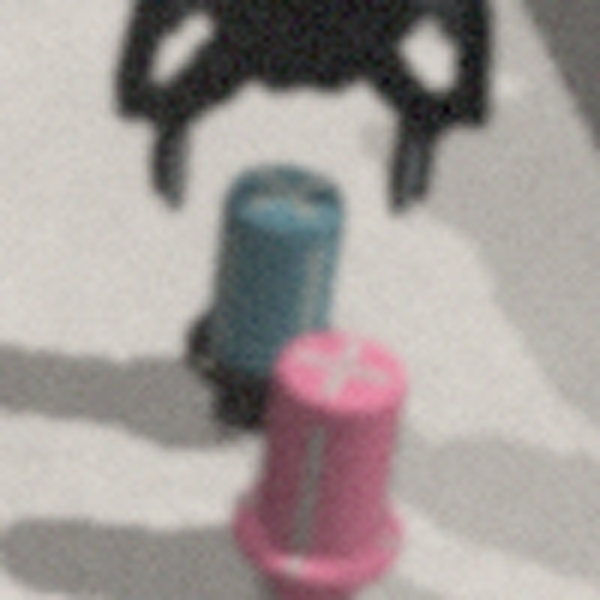

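View pics/top4.png

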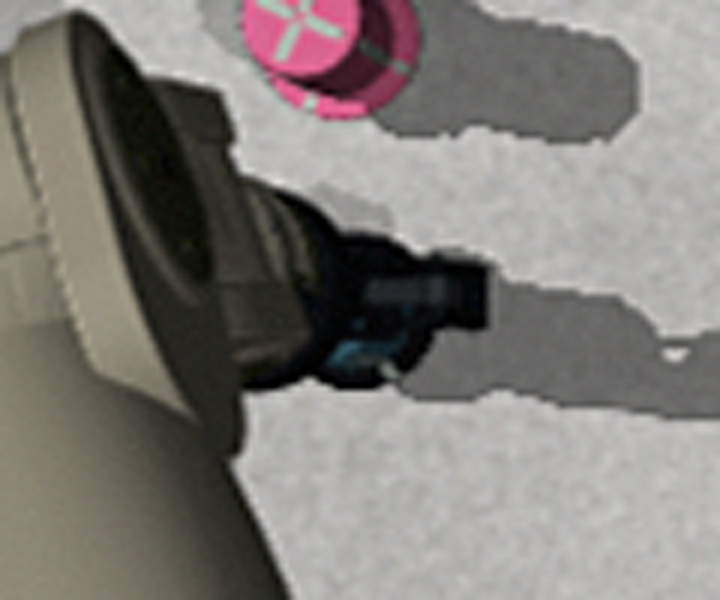

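The gap from finger to cup is about 39 px on the left and 48 px on the right, so the gripper sits about 2 mm too far in +y. I'll correct that by 2 mm, descend and grip.

Request:
servo_tool([
  {"linear": [0,-2,12],"delta_rot": [0,0,0],"jaw": 85},
  {"linear": [0,-2,24],"delta_rot": [0,0,0],"jaw": 80},
  {"linear": [0,-2,24],"delta_rot": [0,0,0],"jaw": 70},
  {"linear": [0,-2,24],"delta_rot": [0,0,0],"jaw": 62},
  {"linear": [0,-2,24],"delta_rot": [0,0,0],"jaw": 57},
  {"linear": [0,-2,24],"delta_rot": [0,0,0],"jaw": 54},
  {"linear": [0,-2,24],"delta_rot": [0,0,0],"jaw": 51},
  {"linear": [0,-2,24],"delta_rot": [0,0,0],"jaw": 48},
  {"linear": [0,-2,24],"delta_rot": [0,0,0],"jaw": 44},
  {"linear": [0,-2,24],"delta_rot": [0,0,0],"jaw": 40},
  {"linear": [0,-2,24],"delta_rot": [0,0,0],"jaw": 40},
], newtons=60)

```text
time: 7.13
position: [0.5165, 0.2839, 0.0757]
orientation: [-0.0, 3.139, 0.002]
force: [-0.1, 0.2, 5.8]
finger_gap: 0.0492
```

```bash
python3 g.py 514.3 285.3 73 90;  python3 - <<'E'
from station import eyes
from h import *
sc=eyes.camera("scene")
z=cv2.convertScaleAbs(sc["color"][150:250,340:440],alpha=1.6)
cv2.imwrite("pics/scene5.png",cv2.resize(z,None,fx=6,fy=6,interpolation=cv2.INTER_CUBIC))
E
```

```text
t 7.13 p [516.5 283.9  75.7] jawbearing 90.01 tilt 0.14 j [ 0.366  0.428 -0.181  0.96   0.     0.366] F [-0.1  0.2  5.8] gap 49.2
  lin [2.2 1.4 2.7] rot [array([0.06, 0.13, 0.01]), array([-2.0000e-01,  9.0000e-02, -1.7999e+02])]
```

View pics/scene5.png

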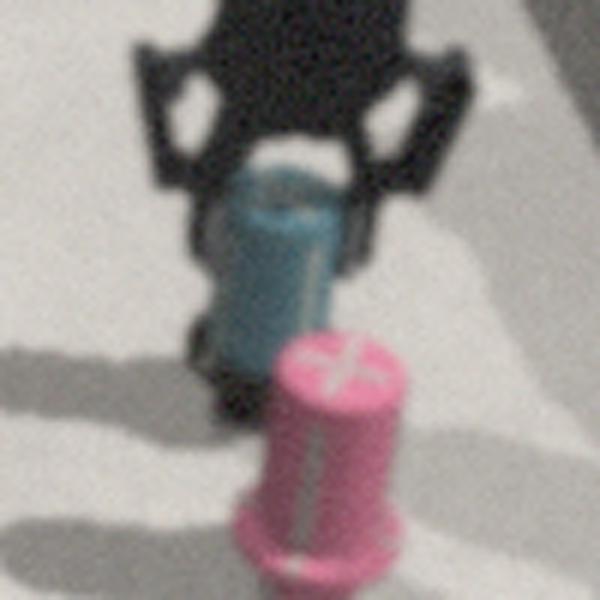

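Request:
servo_tool([
  {"linear": [0,0,-30],"delta_rot": [0,0,0],"jaw": 40},
  {"linear": [0,0,-70],"delta_rot": [0,0,0],"jaw": 40},
  {"linear": [0,0,-110],"delta_rot": [0,0,0],"jaw": 40},
  {"linear": [0,0,-130],"delta_rot": [0,0,0],"jaw": 40},
  {"linear": [-1,-30,-130],"delta_rot": [0,0,5],"jaw": 40},
  {"linear": [-1,-65,-130],"delta_rot": [0,0,10],"jaw": 40},
  {"linear": [-2,-100,-130],"delta_rot": [0,0,16],"jaw": 40},
  {"linear": [-3,-135,-130],"delta_rot": [0,0,22],"jaw": 40},
  {"linear": [-4,-170,-130],"delta_rot": [0,0,28],"jaw": 40},
  {"linear": [-5,-205,-130],"delta_rot": [0,0,34],"jaw": 40},
  {"linear": [-5,-235,-130],"delta_rot": [0,0,38.8],"jaw": 40},
  {"linear": [-5.2,-255.9,-130],"delta_rot": [0,0,38.8],"jaw": 40},
])

```text
time: 8.18
position: [0.5204, 0.0249, 0.2041]
orientation: [-1.051, -2.96, 0.001]
force: [-0.2, 0.4, -1.3]
finger_gap: 0.049
```

Request:
servo_tool([
  {"linear": [0,0,0],"delta_rot": [0,0,0],"jaw": 40},
  {"linear": [0,0,0],"delta_rot": [0,0,0],"jaw": 40},
  {"linear": [0,0,0],"delta_rot": [0,0,0],"jaw": 40},
])

```text
time: 8.43
position: [0.5206, 0.0278, 0.2041]
orientation: [-1.043, -2.962, -0.001]
force: [0.2, 0.1, -2.0]
finger_gap: 0.0489
```

```bash
python3 g.py 519.5 28.3 173 51.2;  python3 - <<'E'
from station import eyes
from h import *
c=eyes.camera("top"); sc=eyes.camera("scene")
z=cv2.convertScaleAbs(sc["color"][120:220,235:335],alpha=1.6)
cv2.imwrite("pics/scene6.png",cv2.resize(z,None,fx=6,fy=6,interpolation=cv2.INTER_CUBIC))
z=cv2.convertScaleAbs(c["color"][195:295,220:340],alpha=1.6)
cv2.imwrite("pics/top6.png",cv2.resize(z,None,fx=6,fy=6,interpolation=cv2.INTER_CUBIC))
for p in ([.5198,.0302,.1],[.5198,.0302,.13],[.5198,.0302,.16],[.5198,.0302,.23]): print((proj(sc,p)[0]-[235,120])*6)
E
```

```text
t 8.43 p [520.6  27.8 204.1] jawbearing 51.2 tilt 0.05 j [-1.010e-01  2.200e-01 -1.460e-01  1.206e+00  1.000e-03  5.760e-01] F [ 0.2  0.1 -2. ] gap 48.9
  lin [ 1.1 -0.3 31.1] rot [array([ 0.  , -0.05, -0.  ]), array([-7.0e-02, -1.0e-02,  1.8e+02])]
[293.00766559 396.21802397]
[292.60759315 336.89039038]
[292.19580377 275.82522554]
[291.18640232 126.1388348 ]
```

View pics/scene6.png

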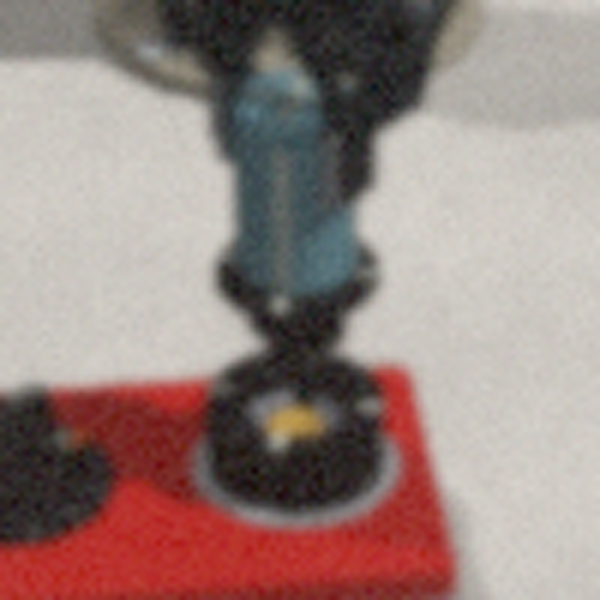

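View pics/top6.png

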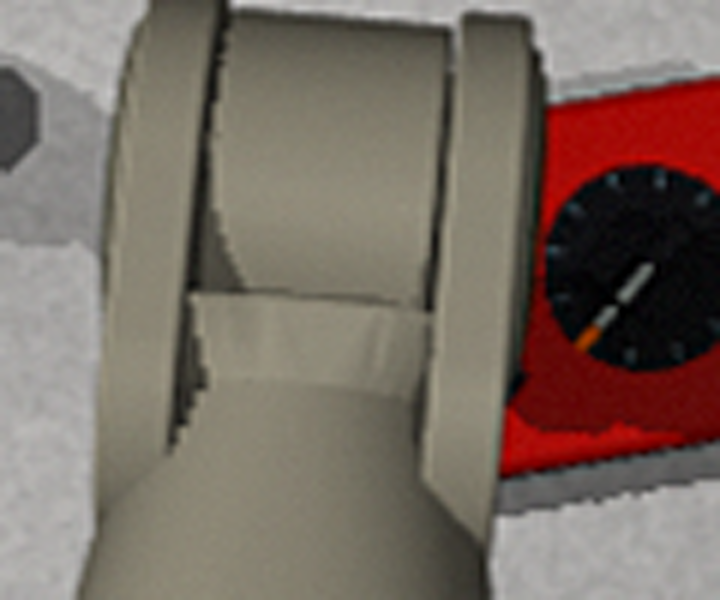

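The cup (axis column about 298) stands over the socket (about 296.5). The stripe offsets (-18, +73) match the tick offsets (-19, +73.5), so the splines are in line. I'll descend step by step, watching the force.

Request:
servo_tool([
  {"linear": [0,0,10],"delta_rot": [0,0,0],"jaw": 40},
  {"linear": [0,0,20],"delta_rot": [0,0,0],"jaw": 40},
  {"linear": [0,0,30],"delta_rot": [0,0,0],"jaw": 40},
  {"linear": [0,0,34],"delta_rot": [0,0,0],"jaw": 40},
  {"linear": [0,0,38],"delta_rot": [0,0,0],"jaw": 40},
  {"linear": [0,0,38],"delta_rot": [0,0,0],"jaw": 40},
  {"linear": [0,0,38],"delta_rot": [0,0,0],"jaw": 40},
], newtons=80)

```text
time: 9.12
position: [0.5207, 0.0276, 0.1659]
orientation: [-1.043, -2.963, 0.0]
force: [0.1, -0.2, -1.7]
finger_gap: 0.0486
```

```bash
python3 g.py 519.5 28.3 173 51.2
```

```text
t 9.12 p [520.7  27.6 165.9] jawbearing 51.2 tilt 0.03 j [-0.101  0.24  -0.215  1.116  0.     0.576] F [ 0.1 -0.2 -1.7] gap 48.6
  lin [ 1.4 -0.2 -7.1] rot [array([-0.01, -0.03,  0.  ]), array([ 5.0e-02, -2.0e-02, -1.8e+02])]
```

No contact yet; the foot is inside the bore. I'll continue down in small steps.

Request:
servo_tool([
  {"linear": [0,0,2],"delta_rot": [0,0,0],"jaw": 40},
  {"linear": [0,0,4],"delta_rot": [0,0,0],"jaw": 40},
  {"linear": [0,0,6],"delta_rot": [0,0,0],"jaw": 40},
  {"linear": [0,0,8],"delta_rot": [0,0,0],"jaw": 40},
  {"linear": [0,0,10],"delta_rot": [0,0,0],"jaw": 40},
  {"linear": [0,0,10],"delta_rot": [0,0,0],"jaw": 40},
  {"linear": [0,0,10],"delta_rot": [0,0,0],"jaw": 40},
])

```text
time: 9.7
position: [0.5213, 0.0274, 0.1567]
orientation: [1.043, 2.962, 0.001]
force: [0.2, -0.0, 3.3]
finger_gap: 0.0486
```

```bash
python3 g.py 519.5 28.3 173 51.2
```

```text
t 9.7 p [521.3  27.4 156.7] jawbearing 51.2 tilt 0.07 j [-0.101  0.246 -0.232  1.092  0.     0.576] F [ 0.2 -0.   3.3] gap 48.6
  lin [  1.9  -0.5 -16.3] rot [array([ 0.04,  0.06, -0.  ]), array([ 9.0e-02, -6.0e-02,  1.8e+02])]
```

Request:
servo_tool([
  {"linear": [0,0,2],"delta_rot": [0,0,0],"jaw": 40},
  {"linear": [0,0,4],"delta_rot": [0,0,0],"jaw": 40},
  {"linear": [0,0,6],"delta_rot": [0,0,0],"jaw": 40},
  {"linear": [0,0,6],"delta_rot": [0,0,0],"jaw": 40},
  {"linear": [0,0,6],"delta_rot": [0,0,0],"jaw": 40},
])

```text
time: 10.12
position: [0.5213, 0.0275, 0.1505]
orientation: [1.043, 2.962, 0.0]
force: [0.1, -0.0, 5.8]
finger_gap: 0.0486
```

```bash
python3 g.py 519.5 28.3 173 51.2
```

```text
t 10.12 p [521.3  27.5 150.5] jawbearing 51.2 tilt 0.06 j [-0.101  0.25  -0.242  1.078  0.     0.576] F [ 0.1 -0.   5.8] gap 48.6
  lin [  1.9  -0.5 -22.6] rot [array([ 0.04,  0.05, -0.  ]), array([ 8.0e-02, -5.0e-02,  1.8e+02])]
```

The force is rising at the spring rate (2.5 N over 6 mm), so the splines have meshed. I'll press it home.

Request:
servo_tool([
  {"linear": [0,0,2],"delta_rot": [0,0,0],"jaw": 40},
  {"linear": [0,0,4],"delta_rot": [0,0,0],"jaw": 40},
  {"linear": [0,0,6],"delta_rot": [0,0,0],"jaw": 40},
  {"linear": [0,0,7.5],"delta_rot": [0,0,0],"jaw": 40},
  {"linear": [0,0,8.5],"delta_rot": [0,0,0],"jaw": 40},
  {"linear": [0,0,8.5],"delta_rot": [0,0,0],"jaw": 40},
  {"linear": [0,0,8.5],"delta_rot": [0,0,0],"jaw": 40},
])

```text
time: 10.7
position: [0.5216, 0.0274, 0.1458]
orientation: [1.042, 2.959, 0.001]
force: [-6.5, 1.5, 29.0]
finger_gap: 0.0484
```

```bash
python3 g.py 519.5 28.3 173 51.2
python3 - <<'E'
from station import eyes
from h import *
sc=eyes.camera("scene")
z=cv2.convertScaleAbs(sc["color"][130:230,235:335],alpha=1.6)
cv2.imwrite("pics/scene7.png",cv2.resize(z,None,fx=6,fy=6,interpolation=cv2.INTER_CUBIC))
E
```

```text
t 10.7 p [521.6  27.4 145.8] jawbearing 51.21 tilt 0.24 j [-1.010e-01  2.510e-01 -2.530e-01  1.063e+00 -1.000e-03  5.760e-01] F [-6.5  1.5 29. ] gap 48.4
  lin [  2.1  -0.6 -27.3] rot [array([0.1 , 0.22, 0.01]), array([-3.4000e-01,  1.6000e-01, -1.7999e+02])]
```

View pics/scene7.png

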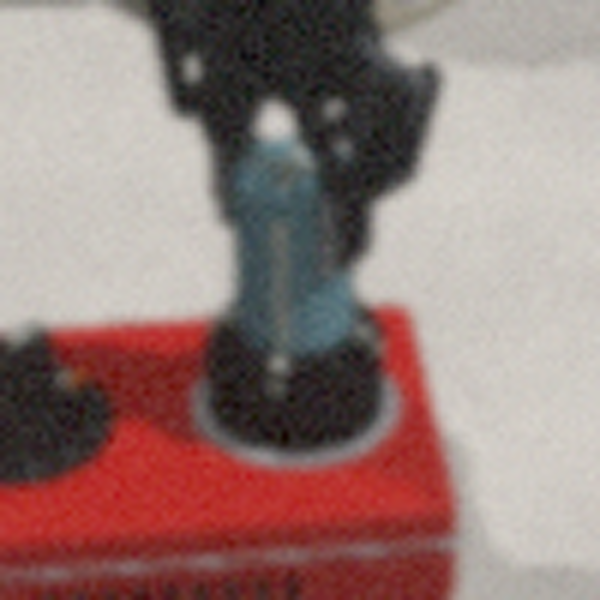

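Request:
servo_tool([
  {"linear": [0.3,-0.2,0.7],"delta_rot": [0,0,0],"jaw": 40},
  {"linear": [0.6,-0.5,1.4],"delta_rot": [0,0,0],"jaw": 40},
  {"linear": [0.6,-0.5,1.4],"delta_rot": [0,0,0],"jaw": 40},
  {"linear": [0.6,-0.5,1.4],"delta_rot": [0,0,0],"jaw": 40},
  {"linear": [0.6,-0.5,1.4],"delta_rot": [0,0,0],"jaw": 40},
])

```text
time: 11.17
position: [0.5216, 0.0274, 0.1457]
orientation: [1.041, 2.957, 0.001]
force: [-7.9, 2.1, 36.2]
finger_gap: 0.0482
```

```bash
python3 g.py 519.5 28.3 173 51.2
python3 - <<'E'
from station import eyes
from h import *
import pickle
c=eyes.camera("top"); sc=eyes.camera("scene"); pickle.dump((c,sc),open("end.pkl","wb"))
x0,y0=235,150
z=cv2.convertScaleAbs(sc["color"][y0:y0+60,x0:x0+80],alpha=1.8)
cv2.imwrite("pics/scene8.png",cv2.resize(z,None,fx=10,fy=10,interpolation=cv2.INTER_CUBIC))
z=cv2.convertScaleAbs(c["color"][200:290,245:365],alpha=1.6)
cv2.imwrite("pics/top8.png",cv2.resize(z,None,fx=5,fy=5,interpolation=cv2.INTER_CUBIC))
# camera dir for front points
R,_=cv2.Rodrigues(np.array(sc["rvec"],float)); o=-R.T@np.array(sc["tvec"]).ravel()
a=np.array([.5198,.0302]); d=o[:2]-a; d/=np.hypot(*d)
f=lambda r,zz:((proj(sc,[*(a+d*r),zz])[0]-[x0,y0])*10).round(0)
print("deck front of turret",f(.038,.065),"rim front",f(.038,.1),"flange top front home",f(.034,.107),"body bottom front",f(.025,.107),"body bottom if 2.5 up",f(.025,.1095), "body top front",f(.025,.185))
E
```

```text
t 11.17 p [521.6  27.4 145.7] jawbearing 51.21 tilt 0.38 j [-1.01e-01  2.49e-01 -2.55e-01  1.06e+00 -1.00e-03  5.76e-01] F [-7.9  2.1 36.2] gap 48.2
  lin [  2.1  -0.5 -27.3] rot [array([0.17, 0.33, 0.01]), array([  -0.52,    0.27, -179.99])]
deck front of turret [490. 563.] rim front [489. 450.] flange top front home [489. 418.] body bottom front [489. 396.] body bottom if 2.5 up [489. 388.] body top front [487. 129.]
```

View pics/scene8.png

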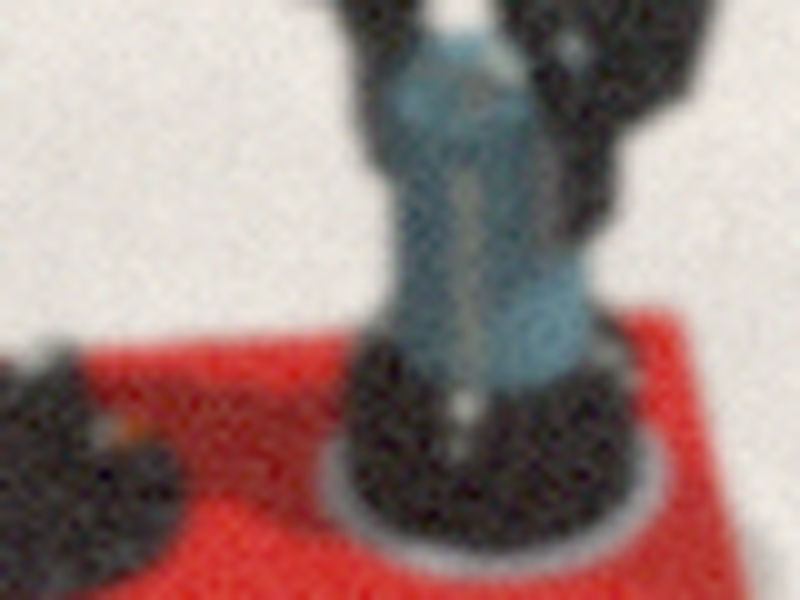

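View pics/top8.png

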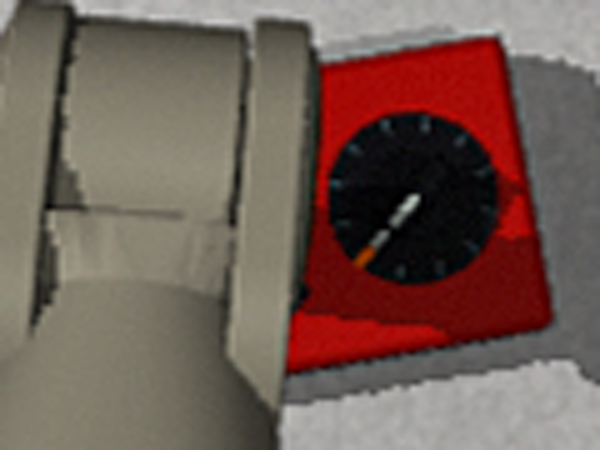

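Run:
```python
from h import *
import pickle
c,sc=pickle.load(open("end.pkl","rb")); im=sc["color"].astype(float)
b=(im[:,:,0]-im[:,:,2])  # blue minus red
col=b[:, 286:291].mean(1)[175:200]; print(np.round(col,0))
# half crossing
r=np.arange(175,200); hi=col[8:11].mean(); lo=col[18:22].mean(); h=(hi+lo)/2
i=[k for k in range(10,len(col)) if col[k]<h][0]; e=r[i-1]+(col[i-1]-h)/(col[i-1]-col[i]); print("edge row",e)
s0=cv2.imread("pics/scene0.png"); hsv=cv2.cvtColor(s0,cv2.COLOR_BGR2HSV)
y=((hsv[:,:,0]>15)&(hsv[:,:,0]<30)&(hsv[:,:,1]>80)&(hsv[:,:,2]>90)); print("plunger seen",cents(y,270,180,300,200,None,3),"pred",proj(sc,[.5198,.0302,.0865]))
R,_=cv2.Rodrigues(np.array(sc["rvec"],float)); o=-R.T@np.array(sc["tvec"]).ravel()
a=np.array([.5198,.0302]); d=o[:2]-a; d/=np.hypot(*d)
for dz in (0,.0025,.005,.0165): print(dz,proj(sc,[*(a+d*.025),.107+dz]))
# tick points from scene0 for a rim check
```

```text
[ 9. 13. 15. 18. 19. 20. 21. 20. 21. 21. 21. 20. 17.  9.  2. -2. -2. -4.
 -4. -5. -5. -3. -7. -6. -8.]
edge row 188.1107142857143
plunger seen [(np.float64(283.5), np.float64(189.81), 32)] pred [[283.86400132 190.39470375]]
0 [[283.85871185 189.6103158 ]]
0.0025 [[283.85315304 188.78598813]]
0.005 [[283.84758077 187.95966403]]
0.0165 [[283.82177354 184.13265255]]
```

The edge reading is ambiguous to about 1–2 mm. I'll wiggle slightly under pressure to see whether the cup seats any deeper.

Request:
servo_tool([
  {"linear": [0,0,0],"delta_rot": [0,0,2],"jaw": 40},
  {"linear": [0,0,0],"delta_rot": [0,0,2],"jaw": 40},
  {"linear": [0,0,0],"delta_rot": [0,0,-2],"jaw": 40},
  {"linear": [0,0,0],"delta_rot": [0,0,-2],"jaw": 40},
  {"linear": [1,-0.8,0],"delta_rot": [0,0,0],"jaw": 40},
  {"linear": [1,-0.8,0],"delta_rot": [0,0,0],"jaw": 40},
  {"linear": [1,-0.8,0],"delta_rot": [0,0,0],"jaw": 40},
])

```text
time: 11.85
position: [0.5224, 0.027, 0.1458]
orientation: [1.04, 2.953, 0.003]
force: [-2.4, -0.2, 32.2]
finger_gap: 0.049
```

```bash
python3 g.py 519.5 28.3 173 51.2
```

```text
t 11.85 p [522.4  27.  145.8] jawbearing 51.19 tilt 0.6 j [-1.020e-01  2.480e-01 -2.570e-01  1.056e+00 -1.000e-03  5.760e-01] F [-2.4 -0.2 32.2] gap 49.0
  lin [  2.9  -0.7 -27.2] rot [array([ 0.29,  0.52, -0.01]), array([  0.82,  -0.46, 179.98])]
```

The hard stop doesn't move: TCP z is 145.8 mm, against 75.7 mm when the cup was gripped standing on the table. That puts the cup origin at 70.1 mm, and home is 70 mm. I'll hold briefly, check once more and hand in.

Request:
servo_tool([
  {"linear": [0,0,0],"delta_rot": [0,0,0],"jaw": 40},
  {"linear": [0,0,0],"delta_rot": [0,0,0],"jaw": 40},
  {"linear": [0,0,0],"delta_rot": [0,0,0],"jaw": 40},
  {"linear": [0,0,0],"delta_rot": [0,0,0],"jaw": 40},
  {"linear": [0,0,0],"delta_rot": [0,0,0],"jaw": 40},
  {"linear": [0,0,0],"delta_rot": [0,0,0],"jaw": 40},
])

```text
time: 12.35
position: [0.5224, 0.027, 0.1459]
orientation: [1.04, 2.953, 0.003]
force: [-2.3, 0.3, 31.7]
finger_gap: 0.0487
```

```bash
python3 g.py 519.5 28.3 173 51.2
python3 - <<'E'
from station import eyes
from h import *
sc=eyes.camera("scene")
z=cv2.convertScaleAbs(sc["color"][120:220,215:335],alpha=1.7)
cv2.imwrite("pics/scene9.png",cv2.resize(z,None,fx=6,fy=6,interpolation=cv2.INTER_CUBIC))
E
```

```text
t 12.35 p [522.4  27.  145.9] jawbearing 51.19 tilt 0.59 j [-1.020e-01  2.480e-01 -2.570e-01  1.056e+00 -1.000e-03  5.760e-01] F [-2.3  0.3 31.7] gap 48.7
  lin [  2.9  -0.7 -27.2] rot [array([ 0.29,  0.52, -0.01]), array([  0.82,  -0.45, 179.98])]
```

View pics/scene9.png

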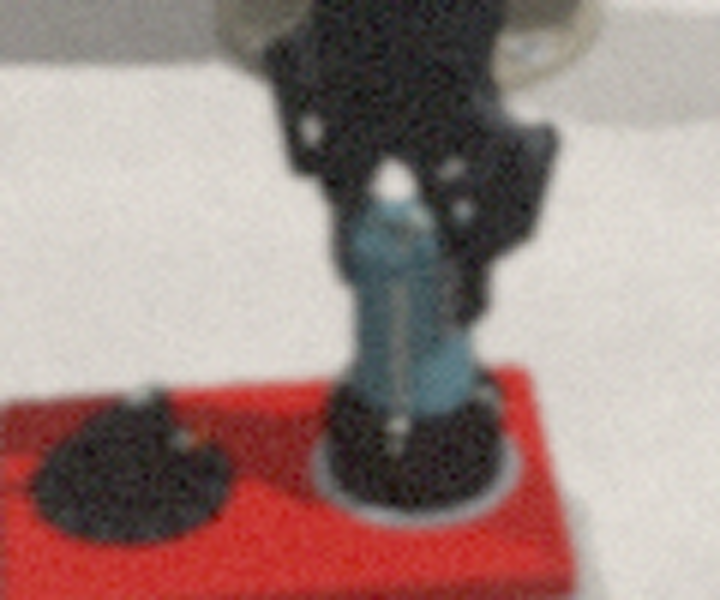

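The cup sits upright with its flange on the turret rim, the stripes in line with the ticks at (397,430), and the dial pointer on the orange mark at (190,438). I'm handing in.

```bash
python3 -c "
from station import ticket
print(ticket.sign_off())"
```

```text
the job is handed in; nothing more can be done
None
```

I turned the dial clockwise about 55.5° to the orange mark and let go. Then I fitted the blue-grey cup into the drive socket with its splines meshed and pressed it home. I handed the job in at about 12.4 s with the cup still gripped and pressed down. The sign-off gave no verdict.

- **Dial:** measured after letting go, the pointer was at bearing 139.1° and the mark at 139.4°. It still looked on the mark in the last pictures.
- **Cup meshed:** on the way down the force rose at the spring's rate, about 2.5 N over 6 mm.
- **Cup fully home:** it then hit a hard stop, and a small turn and sideways wiggle under pressure did not move it deeper. The tool height puts the cup's origin at 70.1 mm, against 70 mm for fully home. At the end the push was about 32 N (grip set to 80 N) and the hand was tilted 0.6°.
- **Check that disagreed:** the lower edge of the cup in the scene picture read about 1 to 2.5 mm high, near the edge of the 2.5 mm allowed. That is within pixel and calibration error, so I went by the hard stop and the tool height.
- **Bystanders:** I planned the arm's path clear of the tub, screwdriver, tape measure and pink cup. I did not measure their positions again at the end.

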